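# Clear the finished buffer from the shuttle press

### The job

Clear the bench press so that it is ready for the next part: lift the drop guard by the black ball knob on its slotted bar, hook the slot over the fixed stud so that the guard hangs there, then pull up the spring plunger and slide the plate right out until the plunger drops into its outer hole. Push the finished buffer sideways off the plate so that it stands upright and wholly on the timber plank. Do not let the guard drop or tip the buffer, and leave the two buffers already on the plank, the spanner and the tin where they are.

Things in the scene. Friction and masses are not known exactly. Their poses are not given: they have to be found in the camera images.
- press: Small green C-frame bench press with a shuttle bed, 130 x 640 mm on the table, 370 mm high; fixed, stands differently each time. Origin on the table under the guard, mid-width of the bed. Own axes: the slide plate comes out along -y (the loading end), column and ram are at +y (ram at y = 105 mm, head's front at 60 mm), the plank lies on the +x side, z up.
- guard (a joint): Lift of the drop guard, m: a clear pane in a steel frame, 150 mm wide, 85 mm high, upright, sliding vertically in two uprights behind the crossbar. 0 = down, foot 12 mm above the plate, so the buffer cannot pass; 0.104 = upper stop; 0.092 = hanging on the stud. With its bar it weighs 0.76 kg; it falls if let go unhooked.
- bar (a joint): Angle of the slotted bar about its pivot, rad. A flat steel bar 20 mm wide, 175 mm long, pivoted on the guard's foot, rising in front of the crossbar and swinging in the guard's plane. 0 = leaning 0.23 rad to press -x on its stop (it falls back there by its own weight); 0.23 = upright; 0.29 = far stop. The slot in its +x edge hooks over the fixed stud.
- bar_pivot (a point): The bar's pivot, in the bar's plane: press x = 0, y = 0, z = 67 mm + guard lift.
- bar_slot (a point): Middle of the slot's mouth height on the bar's centre line, 62.5 mm up the bar from its pivot. The slot opens to the +x edge, 16 mm high; inside, a pocket 10 mm wide rises behind a lip 5.5 mm deep. To hook: lift the leaning bar till the guard is at 0.098 to 0.104, swing it upright so that the stud enters, then lower: the guard hangs at 0.092, bar upright, and stays when let go.
- guard_knob (a point): Centre of the black ball knob, 25 mm across, on a short stem on the front (-y) face of the slotted bar: 160 mm up the bar from its pivot, at press y = -28 mm. Free to pinch from above with the fingers on its press +x and -x sides; the bar is 13 mm behind the ball. The guard is lifted and the bar swung by it.
- stud (a point): Fixed steel stud, 8 mm across, sticking out of the crossbar along press -y. The point is on its axis in the bar's plane: press x = 0, y = 0, z = 231 mm. It ends at y = -12 mm.
- crossbar (a point): Middle of the front face of the fixed dark crossbar (210 mm long, 26 mm high, 10 mm thick) at press y = 24 mm, z = 231 mm, that joins the tops of the guard's two uprights (26 mm square, 250 mm high, at press x = +-92 mm, y = 34 to 60 mm).
- plate (a joint): Travel of the steel slide plate (110 mm wide, 300 mm long, 12 mm thick, top 45 mm above the table) along press -y, m. 0 = under the ram, locked by the plunger; 0.220 = right out, at its end stop, where the plunger drops into the outer hole. About 3 N moves it once it is free.
- nest (a point): Centre of the nest on the plate's top, where the buffer sits: press x = 0, y = 105 mm - plate travel. The nest is three dark strips 8 mm high, along the buffer's press -y, +y and -x sides; it is open to press +x, level with the plate's edge at x = 55 mm.
- push_face (a point): Middle of the back (+y) face of the dark steel block at the plate's loading end, 60 mm above the table. The block carries the plunger: 56 mm along x, 28 mm along y, from the plate's top (45 mm) up to 75 mm above the table. The face is 14 mm behind the plunger's axis; closed fingertips can push the plate out by it.
- plunger_knob (a point): Middle of the black cylindrical plunger knob, 28 mm across, 24 mm high, upright; 105 mm above the table when home, underside at 93 mm, on a steel sleeve 22 mm across whose top is at 92 mm. At press x = 0, y = -120 mm - plate travel; it moves with the plate.
- plunger (a joint): How far the plunger knob is pulled up, m: 0 = home, pin 8 mm deep in a hole of the index bar under the plate; 0.012 = fully up. The spring takes 6 N at first, 11 N fully up. Above 0.009 the plate is free. Let go between the holes, the pin rides on the index bar (0.008) as the plate slides; at the end of travel it drops in by itself.
- buffer: The finished buffer in the press: machined steel cage 80 mm across and 45 mm high with slots, amber urethane cone and steel cap above, 72 mm high in all, about 0.55 kg. Loose, in the plate's nest. Origin at the centre of its underside, z up.
- plank: Pale timber plank, 140 mm (own x) by 410 mm (own y), 42 mm thick, lying on the table beside the loading end of the bed on the press +x side, a few mm from the plate's edge and 3 mm lower than the plate's top. Fixed. Origin at the centre of its underside. The buffer is wholly on it when its centre is within 30 mm of the plank's lengthwise middle line.
- buffer_b: A buffer of the same kind, standing on the plank. Leave it. Origin at the centre of its underside.
- buffer_c: Another one, also standing on the plank. Leave it. Origin at the centre of its underside.
- spanner: Steel spanner, 190 mm long, lying on the table beyond the loading end of the bed. Leave it.
- tin: Closed plain steel tin, 72 mm across and 75 mm high, standing on the table beside the press on its +x side, behind the guard. Leave it. Origin at the centre of its underside.

How it is judged (in metres and radians):
On the way, in this order (a step that is already met when the one before it is completed fails the run):
1. the guard hangs on the stud by its slotted bar, let go (value of joint guard between 0.086 and 0.0965 m and value of joint bar between 0.19 and 0.28 rad and velocity of joint guard above -0.02 m/s and contact force between the fingers and bar below 0.2 N), for 0.2 s.
2. the plunger is pulled up (value of joint plunger above 0.0075 m).
3. the plate is right out and the plunger has dropped into its outer hole (value of joint plate above 0.216 m and value of joint plunger below 0.003 m), for 0.2 s.
4. the buffer stands wholly on the plank (x of buffer in the frame of plank between -0.031 and 0.031 m and y of buffer in the frame of plank between -0.166 and 0.166 m and z of buffer in the frame of plank between 0.038 and 0.046 m and angle between buffer's own z axis and vertical below 0.06 rad and linear speed of buffer below 0.02 m/s), for 0.2 s.
At the end, for the whole second after the job is handed in: Guard hanging on the stud (lift 86 to 96.5 mm, bar upright within about 0.04 rad) and still; plate at least 216 mm out with the plunger home to within 3 mm; buffer upright and at rest, wholly on the plank (centre within 31 mm of its middle line and 166 mm of its middle lengthwise) (all of step 3 and all of step 4 and value of joint guard between 0.086 and 0.0965 m and value of joint bar between 0.19 and 0.28 rad and velocity of joint guard above -0.02 m/s); the robot touches nothing.
It fails at once if the guard is dropped (velocity of joint guard below -0.6 m/s).
It fails at once if the buffer is tipped (angle between buffer's own z axis and vertical above 0.4 rad).
It fails at once if a buffer on the plank is disturbed (distance of any of buffer_b, buffer_c from where it was at the start of the episode above 0.012 m).
It fails at once if the spanner or the tin is disturbed (distance of any of spanner, tin from where it was at the start of the episode above 0.02 m).
It also fails if it takes over 67 s, if anything falls off the work surface, if the arm or the gripper's body presses on something with over 40 N, if the wrist force passes 120 N, or if a joint passes its speed limit or range.

### The arm

A 7-joint arm with a two-finger parallel gripper is mounted at the origin on the work surface. World frame = base frame: x ahead of the robot, y to its left, z up, the work surface at z = 0. Lengths are in mm, angles in rad, forces in N, time in s.
With the tool pointing down it reaches from about 350 to 900 mm from the base axis. Payload 7.2 kg.
Tool frame: the origin (TCP) lies on the front face of the gripper's body, between the roots of the fingers; the fingertips stand 73 mm ahead of it and the grasp point (between the pads) lies 54 mm ahead of it (ctrl.tip_reach is the distance from the TCP to the fingertips, in mm); z points along the fingers, x is the direction in which the jaws open and shut, and the axes are right-handed (so a half turn about z gives the same grasp; the last joint's range is limited). The gripper opens to 85 mm and grips with 20 to 120 N. Pads are 22 mm wide; open, the fingers measure 114 mm over their backs; the gripper's body (76 mm by 85 mm) begins 54 mm behind the grasp point. The pads swing forward as they close: fully open they stand 13 mm farther back than shut.
Start: joints at [-1.282, 0.411, -0.013, 1.596, 0.006, 1.134, -0.082], TCP at [218.307, 585.635, 303.897] pointing down, gripper open.
Joint ranges: [-2.95, 2.95], [-0.29, 1.99], [-1.47, 1.44], [0.14, 2.54], [-1.03, 4.17], [0.13, 1.85], [-2.86, 2.86]. Speed limits (rad/s): [2.39, 2.39, 3.01, 3.01, 3.14, 3.14, 3.14].

### API

Orientations are given as a rotation vector (axis times angle).
In Python, from workcell import ctrl gives the robot as it stands. The module is installed in compiled form; this text tells all that it offers.
- The arm moves only by the tool drive_tool, never from a script. Its arguments are lists of equal length, an entry for each row: "linear": the shift along the tool's x, y, z normalised to -1 to 1, where 1 is 0.025 m, a list of three; "roll": the turn about the tool's z normalised to -1 to 1, where 1 is 4 degrees. A call has 1 to 20 rows; each row shifts and turns the commanded pose from where the row before left it, along the tool's axes as they then stand; what a row does not reach is not made up. A row lasts 1/12 s, in which the tool goes at most 41.7 mm and 7.16 degrees, less where a joint would pass 70% of its speed; a pose out of reach is approached as far as the arm can. A call with a number of a shift or a turn outside -1 to 1 is refused whole. A call with a gripper value outside its range is refused whole. "hand" is the gripper command: -1 is shut, 1 is fully open, values between are in proportion, set as the call begins (left out, the last holds). The fingers move at their own pace and stop on an object; the grip force is fixed at half the most. Time passes only in rows, so rows that do not move let the fingers close. It gives the time, the measured TCP pose, the force and the opening at its end, in the units of the state.
- ctrl.get_state(): the state, without advancing time (a new reading comes with each control period).
- ctrl.snapshot(name): name is "scene" or "top" or "wrist"; returns a dict with "image" (384x512x3 uint8, red, green, blue), "depth" (384x512 float32, mm along the optical axis (not along the pixel's ray), 0 where there is no reading), "intrinsics" (3x3 intrinsics, pixels), "cam_to_world" (4x4, takes a point from camera to world coordinates). Camera axes: x right, y down, z forward; pixel columns grow to the right and rows downward; lengths in mm; the calibration is good to about 2 mm. A picture is of the moment at which its call begins.
- ctrl.hand_in(): hands the job in, once; it reports no verdict.
Trained networks look in a picture, given as the dict that the camera call returned (one of the last four; its "shot" number tells which), for a name from the list of things; names that differ only in an ending like _2 or _b are one class to them, and where a whole thing is asked for, a point or a joint stands for the part that bears it (a point fixed in the world has none). Each returns a list of dicts, best first, with "confidence" (0 to 1); they miss things now and then, are a little off and sometimes report something else, mostly with a low value. They report only what shows in the picture. A call takes as long as a camera call.
- ctrl.recognise(picture, label): "position" ([column, row] in pixels, amid what is visible of it).
- ctrl.masks_of(picture, label): "mask" (384x512 bool, what is visible of it) and "position" ([column, row] in pixels, amid what is visible of it).
- ctrl.spot_point(picture, label): "position" ([column, row] in pixels: a listed point, or the origin of a listed thing).
The state is a dict: "clock": time; "q": joint angles; "qvel": joint speeds; "joint_efforts": joint torques, N m; "tool_pos": TCP position; "ee_rot": TCP orientation; "contact_force": force on the tool from outside, world axes, zero at the start; "ft_torque": the same for the moment, N m; "gripper_width": finger opening in mm.
Only numpy, scipy, OpenCV 4.12 (cv2) and the standard library are available. Lean on these libraries where they do the work, as an engineer would, in place of code of your own. Each camera call takes 0.05 s, during which the arm holds its last target. There are 200 camera calls.

## Working session

There is one attempt and no reset: what is moved stays moved. The work goes in short steps, Python scripts to look and compute and a tool call to move; the robot and the scene stay as the last step left them, time stands still between calls to the robot, and variables do not carry over. Pictures are saved under pics/ and viewed, about 8 in all and at most 12, crops included, and the job is handed in when it is done.

Besides the shell and the picture viewer there is one more tool, called after "Request:" as name(argument=value, ...) on one line, values as JSON. drive_tool: Moves the arm, as the interface text tells. Its arguments: {"type":"object","properties":{"linear":{"type":"array","items":{"type":"array","items":{"type":"number"}}},"roll":{"type":"array","items":{"type":"number"}},"hand":{"type":"number"}},"required":["linear","roll"]}

```bash
mkdir -p pics
cat > h.py <<'E'
import numpy as np,cv2
from workcell import ctrl
from scipy.spatial.transform import Rotation as R
def w(p,uv,z=None):
    u,v=uv;K=np.array(p["intrinsics"]);T=np.array(p["cam_to_world"])
    ray=np.linalg.inv(K)@[u,v,1]
    if z is None:
        d=p["depth"][int(round(v)),int(round(u))]
        return (T@np.r_[ray*d,1])[:3]
    r=T[:3,:3]@ray;o=T[:3,3]
    return o+r*(z-o[2])/r[2]
def save(p,n): cv2.imwrite(f"pics/{n}.png",cv2.cvtColor(p["image"],cv2.COLOR_RGB2BGR))
E
python3 - <<'E'
from h import *
np.set_printoptions(precision=1,suppress=True)
s=ctrl.get_state();print(s["tool_pos"],R.from_rotvec(s["ee_rot"]).as_matrix(),s["clock"],s["gripper_width"])
im=[]
for c in("scene","top"):
    p=ctrl.snapshot(c);im.append(p["image"]);print(c,p["cam_to_world"])
    for l,z in [("guard_knob",None),("plunger_knob",105),("stud",231),("crossbar",231),("push_face",60),("nest",45),("buffer",45),("bar_pivot",67),("plank",0),("tin",0),("press",0)]:
        for r in ctrl.spot_point(p,l)[:3]: print(l,np.array(r["position"]),round(r["confidence"],2),w(p,r["position"]),w(p,r["position"],z) if z is not None else "")
a=np.vstack(im);cv2.imwrite("pics/a.png",cv2.cvtColor(cv2.resize(a,(400,600)) if 0 else np.hstack(im),cv2.COLOR_RGB2BGR)[:,:, :])
i=cv2.imread("pics/a.png");cv2.imwrite("pics/a.png",cv2.resize(i,(800,300)))
E
```

```text
[218.2 585.3 303. ] [[ 0.3  0.9 -0. ]
 [ 0.9 -0.3 -0. ]
 [-0.   0.  -1. ]] 0.0 85.45803831468356
scene [[   0.2    0.9   -0.4 1086.1]
 [   1.    -0.2    0.1 -116.1]
 [   0.    -0.5   -0.9 1128. ]
 [   0.     0.     0.     1. ]]
guard_knob [323.5 113.5] 0.58 [482.5 164.9 232. ] 
plunger_knob [283.2 156.2] 0.54 [506.8  71.3 116.9] [500.   73.5 105. ]
plunger_knob [162.3 183.4] 0.53 [ 456.6 -236.1    3.1] [ 513.7 -225.2  105. ]
stud [341.6 124.9] 0.37 [521.3 195.7 232.9] [520.1 196.4 231. ]
crossbar [349.7 124.5] 0.75 [524.2 213.6 233.1] [522.8 214.4 231. ]
crossbar [330.  173.4] 0.51 [538.7 190.3  42.5] [633.8 137.1 231. ]
push_face [291.7 163.7] 0.95 [492.  100.9  44.9] [500.2  97.8  60. ]
buffer [198.  228.3] 0.97 [ 642.8 -160.1   99.4] [ 619.3 -162.5   45. ]
buffer [374.1 168.8] 0.75 [633.7 238.8 213.3] [550.5 304.2  45. ]
bar_pivot [333.1 163.8] 0.95 [528.3 197.4  71.4] [526.  198.7  67. ]
plank [260.1 227.1] 0.71 [645.3 -15.4  39.9] [629.2 -11.7   0. ]
tin [374.5 237.5] 0.8 [736.4 239.6  63.1] [715.7 260.7   0. ]
press [328.  172.6] 0.9 [536.4 185.4  44.6] [513.8 197.8   0. ]
top 
[... 441 characters left out ...]
26.6 216.  237.4] [526.7 218.  231. ]
push_face [226.8 229.3] 0.78 [499.7  78.8 118. ] [498.5  84.8  60. ]
nest [279.5 187. ] 0.68 [598.7 -51.  115.3] [605.5 -54.6  45. ]
buffer [321.6 184. ] 0.91 [ 603.2 -153.7  115.7] [ 610.5 -165.9   45. ]
buffer [282.5 184.1] 0.62 [605.8 -58.7 112.6] [613.  -62.7  45. ]
buffer [144.5 214.3] 0.5 [538.3 250.  199. ] [542.8 302.4  45. ]
bar_pivot [183.1 223.7] 0.95 [515.7 190.7  88.9] [515.7 195.7  67. ]
plank [263.2 184.2] 0.94 [614.2 -11.7  43.9] [618.9 -11.9   0. ]
tin [164.8 152.8] 0.57 [698.8 240.2  78.2] [715.  262.3   0. ]
press [189.4 224.7] 0.97 [512.6 184.2  44.9] [512.4 193.7   0. ]
press [227.4 226.8] 0.51 [505.6  77.1 119.7] [504.1  89.3   0. ]
```

View pics/a.png

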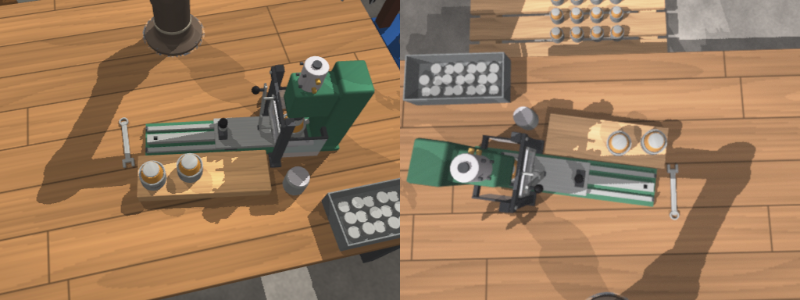

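Request:
drive_tool(linear=[[0, 0, -1], [0, 0, -1], [0, 0, -1], [0, 0, -1], [0, 0, -1], [0, 0, 0], [0, 0, 0], [0, 0, 0], [0, 0, 0], [0, 0, 0], [0, 0, 0], [0, 0, 0], [0, 0, 0], [0, 0, 0], [0, 0, 0], [0, 0, 0], [0, 0, 0], [0, 0, 0], [0, 0, 0], [0, 0, 0]], roll=[1, 1, 1, 1, 1, 1, 1, 1, 1, 1, 1, 1, 1, 1, 1, 1, 1, 1, 1, 1], hand=1)

```text
clock: 2.87
tool_pos: [218.3, 585.6, 428.9]
ee_rot: [3.128, -0.291, -0.0]
contact_force: [1.3, 0.3, -0.1]
gripper_width: 85.4
```

```bash
cat >> h.py <<'E'
YAW=-0.179; O=np.array([521.,193.])
def press(x,y): c,s=np.cos(YAW),np.sin(YAW);return O+[c*x-s*y,s*x+c*y]
def topress(P): c,s=np.cos(YAW),np.sin(YAW);d=np.array(P[:2])-O;return np.array([c*d[0]+s*d[1],-s*d[0]+c*d[1],*P[2:]])
def go(px,py,z):
    s=ctrl.get_state();M=R.from_rotvec(s["ee_rot"]).as_matrix()
    a=np.arctan2(M[1,0],M[0,0]);d=np.r_[press(px,py),z]-s["tool_pos"]
    print("clock %.2f"%s["clock"],"tcp",s["tool_pos"],"press",topress(s["tool_pos"]),"rollrows",np.degrees(a-YAW)/4,"rows xyz",M.T@d/25,"F",s["contact_force"],"w",s["gripper_width"],"Mz",M[:,2],"q7",s["q"][6])
np.set_printoptions(precision=2,suppress=True)
E
python3 - <<'E'
from h import *
go(-36,-28,410)
# refine yaw from scene: plate/bed rails
p=ctrl.snapshot("top")
for l in("plate","plank","buffer"):
    for r in ctrl.masks_of(p,l)[:3]:
        v,u=np.nonzero(r["mask"]);z=p["depth"][v,u]
        P=np.array([w(p,(a,b)) for a,b in list(zip(u,v))])
        zz=P[:,2];m=(zz>(35))&(zz<50);
        if m.sum()>50:
            b=cv2.minAreaRect(P[m][:,:2].astype(np.float32));print(l,r["confidence"],b,m.sum())
        else: print(l,r["confidence"],np.median(P,0))
E
```

```text
clock 2.87 tcp [218.25 585.62 428.88] press [-367.82  332.44  428.88] rollrows -0.09536357309596502 rows xyz [13.37 14.33  0.75] F [ 1.29  0.35 -0.13] w 85.39486242374159 Mz [-0. -0. -1.] q7 -1.407476654565222
plate 0.71 ((518.8226318359375, 192.96986389160156), (288.9493713378906, 109.4443588256836), 81.56358337402344) 2304
plank 0.67 ((626.3304443359375, -14.684494018554688), (409.87860107421875, 140.10464477539062), 81.21160888671875) 6249
plank 0.25 [487.76 193.29 211.78]
buffer 0.67 [ 609.92 -164.25   97.35]
buffer 0.58 [608.86 -52.76  99.49]
buffer 0.57 ((510.98443603515625, 101.091796875), (549.8165893554688, 204.6706085205078), 83.85225677490234) 2588
```

Request:
drive_tool(linear=[[0.9, 0.95, 0], [0.9, 0.95, 0], [0.9, 0.95, 0], [0.9, 0.95, 0], [0.9, 0.95, 0], [0.9, 0.95, 0], [0.9, 0.95, 0], [0.9, 0.95, 0], [0.9, 0.95, 0], [0.9, 0.95, 0], [0.9, 0.95, 0], [0.9, 0.95, 0], [0.9, 0.95, 0], [0.9, 0.95, 0], [0.8, 0.95, 0], [0, 0, 0]], roll=[0, 0, 0, 0, 0, 0, 0, 0, 0, 0, 0, 0, 0, 0, 0, 0])

```text
clock: 4.4
tool_pos: [485.8, 168.0, 429.5]
ee_rot: [3.126, -0.296, 0.004]
contact_force: [-0.4, -1.9, -0.3]
gripper_width: 85.4
```

Run:
```python
from h import *
go(-36,-28,410)
im=[]
for c in("wrist","scene"):
    p=ctrl.snapshot(c);im.append(p["image"])
    for l,z in [("guard_knob",None),("plunger_knob",105),("stud",231),("crossbar",231),("push_face",60),("bar_pivot",67),("press",0)]:
        for r in ctrl.spot_point(p,l)[:2]: print(l,np.array(r["position"]),round(r["confidence"],2),w(p,r["position"]),w(p,r["position"],z) if z is not None else "")
    for l in("plate","crossbar","guard_knob","plunger_knob"):
      for r in ctrl.masks_of(p,l)[:1]:
        v,u=np.nonzero(r["mask"])
        P=np.array([w(p,(a,b)) for a,b in zip(u,v)])
        if l=="guard_knob": print(l,P.max(0),P.min(0),np.median(P,0),len(P))
        zz=P[:,2]
        for lo,hi in[(40,50),(238,250),(110,125)]:
          m=(zz>lo)&(zz<hi)
          if m.sum()>50: print(c,l,round(r["confidence"],2),lo,cv2.minAreaRect(P[m][:,:2].astype(np.float32)),P[m].mean(0),m.sum())
cv2.imwrite("pics/b.png",cv2.resize(cv2.cvtColor(np.hstack(im),cv2.COLOR_RGB2BGR),(800,300)))
```

```text
clock 4.40 tcp [485.83 167.98 429.54] press [-30.15 -30.88 429.54] rollrows -0.1398185599745293 rows xyz [-0.24 -0.11  0.78] F [-0.4  -1.93 -0.31] w 85.38420454860878 Mz [ 0. -0. -1.] q7 -0.5373831911032907
guard_knob [243.3 180.6] 0.64 [481.35 175.28 235.  ] 
guard_knob [353.4 324.3] 0.29 [ 601.31 -131.83   84.16] 
plunger_knob [273.  218.9] 0.96 [502.62  86.97 116.02] [502.73  82.6  105.  ]
stud [282.1 151.6] 0.62 [519.42 194.49 235.64] [519.78 193.7  231.  ]
crossbar [283.1 123.3] 0.57 [523.07 218.74 245.3 ] [524.45 217.57 231.  ]
push_face [270.4 204.6] 0.58 [503.15  89.69  63.81] [503.19  88.38  60.  ]
bar_pivot [268.7 135.1] 0.64 [515.62 197.84 119.5 ] [517.98 192.1   67.  ]
press [262.4 132.3] 0.77 [509.75 198.5   76.95] [511.8  191.04   0.  ]
press [271.4 221.4] 0.3 [499.9   84.4  117.45] [500.32  36.83   0.  ]
wrist plate 0.87 40 ((515.6306762695312, 164.8607177734375), (231.48736572265625, 110.10916900634766), 81.29703521728516) [519.24 150.5   45.84] 5597
wrist plate 0.87 110 ((501.9725646972656, 77.24073791503906), (25.561555862426758, 25.425945281982422), 33.368824005126
[... 1822 characters left out ...]
 44.38] 2251
scene plate 0.78 110 ((504.9452819824219, 78.73963928222656), (24.612789154052734, 26.737699508666992), 75.17536926269531) [504.86  78.8  115.86] 91
scene crossbar 0.66 40 ((531.55078125, 249.54454040527344), (400.9241027832031, 207.9967498779297), 86.76901245117188) [527.21 167.23  44.44] 2495
scene crossbar 0.66 238 ((523.8195190429688, 317.02056884765625), (206.1429901123047, 241.34793090820312), 5.122916221618652) [552.73 267.04 244.12] 931
scene crossbar 0.66 110 ((546.23388671875, 265.5430908203125), (368.0036315917969, 196.1621856689453), 50.69367980957031) [567.97 262.36 117.22] 517
guard_knob [1086.09  293.13 1128.01] [ 321.2  -116.14   -2.7 ] [491.76 197.53 213.23] 328
```

View pics/b.png

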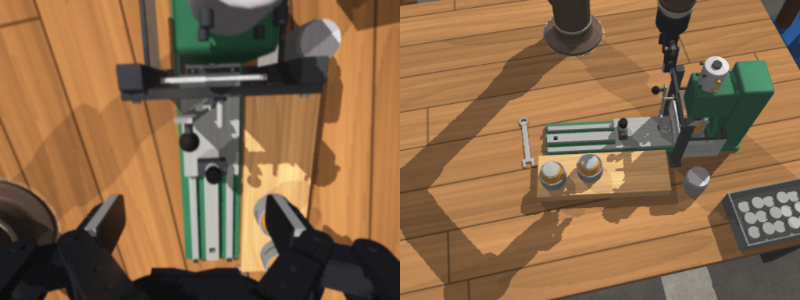

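```bash
sed -i 's/^YAW=.*/YAW=-0.153; O=np.array([520.,195.5])/' h.py; python3 -c "
from h import *
go(-36.5,-28,277);print(press(-36.5,-28))"
```

```text
clock 5.60 tcp [483.19 174.53 428.89] press [-33.18 -26.34 428.89] rollrows -0.41980255917070813 rows xyz [-0.13  0.07  6.08] F [ 0.19  1.06 -0.18] w 85.2258438090454 Mz [-0.  0. -1.] q7 -0.5435273888900121
[479.66 173.39]
```

Request:
drive_tool(linear=[[-0.1, 0.05, 0], [0, 0, 0.8], [0, 0, 0.8], [0, 0, 0.8], [0, 0, 0.8], [0, 0, 0.8], [0, 0, 0.8], [0, 0, 0.6], [0, 0, 0.4], [0, 0, 0.3], [0, 0, 0], [0, 0, 0]], roll=[-0.42, 0, 0, 0, 0, 0, 0, 0, 0, 0, 0, 0])

```text
clock: 6.6
tool_pos: [480.7, 173.8, 276.7]
ee_rot: [-3.132, 0.24, -0.0]
contact_force: [-0.8, -1.0, 0.1]
gripper_width: 85.5
```

Run:
```python
from h import *
go(-36.5,-28,277)
p=ctrl.snapshot("wrist");save(p,"c")
for r in ctrl.spot_point(p,"guard_knob")[:2]: print(r,w(p,r["position"]),w(p,r["position"],222.8))
```

```text
clock 6.60 tcp [480.67 173.81 276.69] press [-35.56 -27.44 276.69] rollrows 0.0046316881755172875 rows xyz [-0.04  0.02 -0.01] F [-0.77 -0.98  0.07] w 85.50575945103581 Mz [ 0.  0. -1.] q7 -0.43479615046843745
{'position': [250.9, 275.7], 'confidence': 0.74} [481.02 177.48 234.95] [479.96 170.13 222.8 ]
{'position': [344.5, 169.6], 'confidence': 0.66} [519.96 219.12 244.15] [525.95 213.65 222.8 ]
```

View pics/c.png

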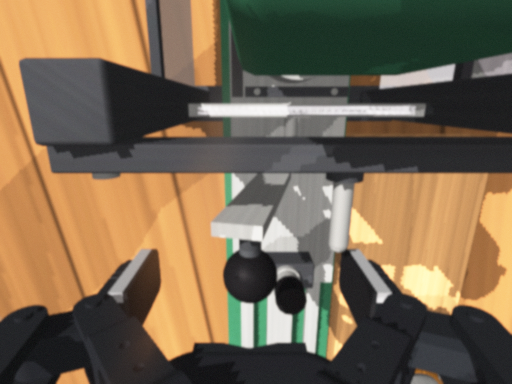

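The ball (250,275) lies between the open pads (145 and 365), stud at (342,210). Closing.

Request:
drive_tool(linear=[[0, 0, 0], [0, 0, 0], [0, 0, 0], [0, 0, 0], [0, 0, 0], [0, 0, 0], [0, 0, 0], [0, 0, 0], [0, 0, 0], [0, 0, 0]], roll=[0, 0, 0, 0, 0, 0, 0, 0, 0, 0], hand=-1)

```text
clock: 7.53
tool_pos: [480.7, 173.8, 276.8]
ee_rot: [-3.132, 0.24, -0.001]
contact_force: [-0.3, -0.6, 5.1]
gripper_width: 22.2
```

Request:
drive_tool(linear=[[0, 0, -0.1], [0, 0, -0.1], [0, 0, -0.1], [0, 0, -0.1], [0, 0, -0.1], [0, 0, 0], [0, 0, 0]], roll=[0, 0, 0, 0, 0, 0, 0])

```text
clock: 8.12
tool_pos: [480.6, 173.8, 288.8]
ee_rot: [3.132, -0.24, 0.001]
contact_force: [3.9, 0.5, -6.9]
gripper_width: 22.0
```

Run:
```python
from h import *
go(-36.5,-28,377)
p=ctrl.snapshot("wrist");save(p,"d")
```

```text
clock 8.12 tcp [480.63 173.82 288.77] press [-35.6  -27.43 288.77] rollrows 0.0008836327681720609 rows xyz [-0.03  0.02 -3.53] F [ 3.92  0.5  -6.87] w 22.044503143521656 Mz [ 0. -0. -1.] q7 -0.444532577269676
```

View pics/d.png

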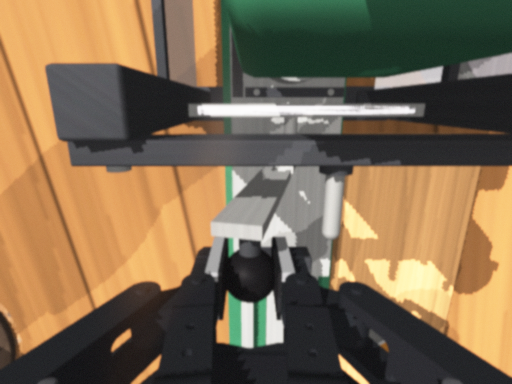

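Ball (248,275) held between the pads, bar risen with it, about 7 N of load. Lifting on.

Request:
drive_tool(linear=[[0, 0, -0.1], [0, 0, -0.2], [0, 0, -0.2], [0, 0, -0.2], [0, 0, -0.2], [0, 0, -0.2], [0, 0, -0.2], [0, 0, -0.2], [0, 0, -0.2], [0, 0, -0.2], [0, 0, -0.2], [0, 0, -0.2], [0, 0, -0.2], [0, 0, -0.2], [0, 0, -0.2], [0, 0, -0.2], [0, 0, -0.2], [0, 0, -0.1], [0, 0, 0], [0, 0, 0]], roll=[0, 0, 0, 0, 0, 0, 0, 0, 0, 0, 0, 0, 0, 0, 0, 0, 0, 0, 0, 0])

```text
clock: 9.83
tool_pos: [480.6, 173.8, 373.8]
ee_rot: [-3.132, 0.24, -0.001]
contact_force: [5.2, 1.2, -6.3]
gripper_width: 22.0
```

Run:
```python
from h import *
go(-35.6,-28,378)
p=ctrl.snapshot("wrist");save(p,"e")
for l in ["guard_knob","bar_slot","stud","bar_pivot"]:
  for r in ctrl.spot_point(p,l)[:2]: P=w(p,r["position"]);print(l,r,P,topress(P))
p=ctrl.snapshot("scene");cv2.imwrite("pics/e2.png",cv2.resize(cv2.cvtColor(p["image"][70:190,270:430],cv2.COLOR_RGB2BGR),(800,600),interpolation=cv2.INTER_CUBIC))
for l in ["guard_knob","bar_slot","stud","bar_pivot"]:
  for r in ctrl.spot_point(p,l)[:2]: P=w(p,r["position"]);print(l,r,P,topress(P))
```

```text
clock 9.83 tcp [480.6  173.79 373.75] press [-35.63 -27.46 373.75] rollrows 0.00016870750169006363 rows xyz [ 0.    0.02 -0.17] F [ 5.21  1.18 -6.25] w 22.036763905407895 Mz [ 0.  0. -1.] q7 -0.4966938654275192
guard_knob {'position': [250.9, 277.2], 'confidence': 0.95} [480.87 177.   332.43] [-35.85 -24.25 332.43]
guard_knob {'position': [280.3, 245.6], 'confidence': 0.46} [495.31 182.01 317.45] [-22.35 -17.09 317.45]
bar_slot {'position': [279.0, 172.4], 'confidence': 0.67} [503.68 198.97 244.31] [-16.66   0.95 244.31]
stud {'position': [300.7, 170.6], 'confidence': 0.58} [519.25 196.07 236.26] [ -0.82   0.45 236.26]
bar_pivot {'position': [290.9, 155.6], 'confidence': 0.96} [519.72 197.51 181.61] [ -0.58   1.94 181.61]
bar_pivot {'position': [299.4, 170.9], 'confidence': 0.31} [518.43 195.83 235.59] [ -1.61   0.09 235.59]
guard_knob {'position': [327.3, 91.7], 'confidence': 0.81} [258.64 267.03   6.65] [-269.2    30.86    6.65]
bar_slot {'position': [342.0, 122.2], 'confidence': 0.62} [428.52 246.03  98.21] [-98.11  36.    98.21]
stud {'position': [343.6, 123.1], 'confidence': 0.62} [442.06 243.67 113.97] [-84.37  35.72 113.97]
bar_pivot {'position': [340.9, 143.8], 'confidence': 0.76} [527.94 203.4  162.38] [  6.64   9.02 162.38]
```

View pics/e2.png

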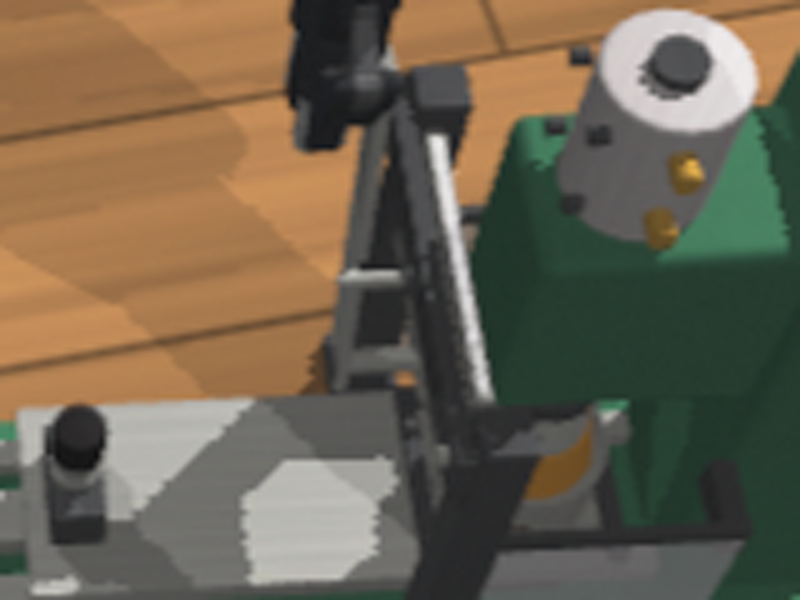

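Request:
drive_tool(linear=[[0, 0, -0.1], [0, 0, -0.06], [0, 0, 0], [0.18, 0, -0.037], [0.18, 0, -0.037], [0.18, 0, -0.026], [0.18, 0, -0.026], [0, 0, 0]], roll=[0, 0, 0, 0, 0, 0, 0, 0])

```text
clock: 11.0
tool_pos: [498.5, 171.1, 380.5]
ee_rot: [3.132, -0.24, -0.002]
contact_force: [-1.7, 2.7, -7.1]
gripper_width: 21.7
```

Run:
```python
from h import *
go(0,-28,382)
p=ctrl.snapshot("wrist");save(p,"f")
for l in ["guard_knob","bar_slot","stud","bar_pivot"]:
  for r in ctrl.spot_point(p,l)[:1]: P=w(p,r["position"]);print(l,r,P,topress(P))
```

```text
clock 11.00 tcp [498.45 171.08 380.54] press [-17.57 -27.41 380.54] rollrows -0.0005041664702878877 rows xyz [ 0.7   0.02 -0.06] F [-1.67  2.66 -7.12] w 21.741280377052256 Mz [-0. -0. -1.] q7 -0.4623348192499137
guard_knob {'position': [249.7, 274.2], 'confidence': 0.73} [498.18 174.53 337.13] [-18.37 -24.05 337.13]
bar_slot {'position': [264.6, 170.7], 'confidence': 0.9} [511.98 198.31 248.62] [ -8.36   1.55 248.62]
stud {'position': [271.3, 169.4], 'confidence': 0.96} [516.8  197.17 242.52] [ -3.42   1.16 242.52]
bar_pivot {'position': [268.8, 154.6], 'confidence': 0.56} [518.64 197.66 183.32] [ -1.67   1.92 183.32]
```

View pics/f.png

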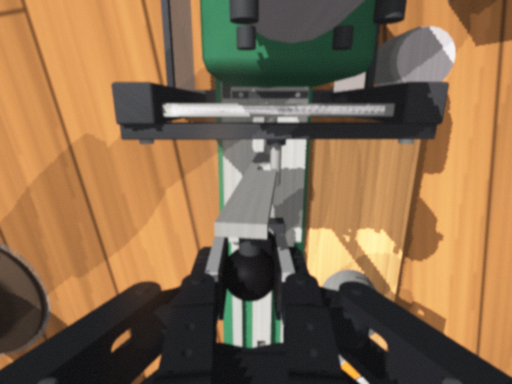

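The ball is held at (250,273), bar halfway upright, the stud still to its right. Swinging on.

Request:
drive_tool(linear=[[0, 0, -0.04], [0.18, 0, -0.016], [0.18, 0, -0.015], [0.18, 0, -0.005], [0.16, 0, -0.005], [0, 0, 0], [0, 0, 0]], roll=[0, 0, 0, 0, 0, 0, 0])

```text
clock: 11.83
tool_pos: [516.8, 168.2, 383.3]
ee_rot: [-3.132, 0.241, -0.004]
contact_force: [2.0, 2.4, -8.7]
gripper_width: 21.7
```

Run:
```python
from h import *
go(0,-28,382)
p=ctrl.snapshot("wrist");save(p,"g")
for l in ["guard_knob","bar_slot","stud","bar_pivot"]:
  for r in ctrl.spot_point(p,l)[:1]: P=w(p,r["position"]);print(l,r,P,topress(P))
```

```text
clock 11.83 tcp [516.84 168.19 383.33] press [  1.04 -27.47 383.33] rollrows -0.005943390234904434 rows xyz [-0.04  0.02  0.05] F [ 1.96  2.43 -8.72] w 21.705938565794753 Mz [ 0. -0. -1.] q7 -0.43033125374470077
guard_knob {'position': [249.8, 273.5], 'confidence': 0.58} [516.65 170.57 337.58] [  0.49 -25.14 337.58]
bar_slot {'position': [246.5, 170.6], 'confidence': 0.86} [518.88 197.4  251.52] [ -1.39   1.71 251.52]
stud {'position': [245.9, 137.1], 'confidence': 0.71} [521.83 218.95 245.8 ] [ -1.76  23.46 245.8 ]
bar_pivot {'position': [247.6, 155.3], 'confidence': 0.62} [520.81 205.17 236.71] [ -0.67   9.68 236.71]
```

View pics/g.png

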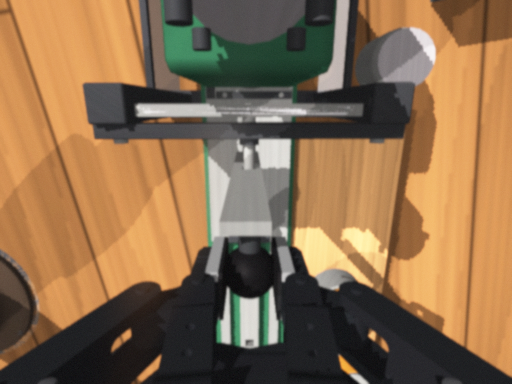

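The bar is upright, stud tip just above it at (248,155). Lowering onto the stud.

Request:
drive_tool(linear=[[0, 0, 0.08], [0, 0, 0.08], [0, 0, 0.08], [0, 0, 0.08], [0, 0, 0]], roll=[0, 0, 0, 0, 0])

```text
clock: 12.5
tool_pos: [516.0, 168.3, 375.6]
ee_rot: [-3.132, 0.24, -0.002]
contact_force: [2.6, 1.0, -1.2]
gripper_width: 21.7
```

Request:
drive_tool(linear=[[0, 0, 0.06], [0, 0, 0]], roll=[0, 0])

```text
clock: 12.67
tool_pos: [516.2, 168.3, 375.3]
ee_rot: [-3.131, 0.24, -0.003]
contact_force: [0.0, 1.1, 8.7]
gripper_width: 22.1
```

Request:
drive_tool(linear=[[0, 0, -0.06], [0, 0, 0]], roll=[0, 0])

```text
clock: 12.83
tool_pos: [515.9, 168.3, 375.6]
ee_rot: [-3.132, 0.24, -0.002]
contact_force: [2.1, 0.2, 1.2]
gripper_width: 21.6
```

Run:
```python
from h import *
go(0,-28,382)
p=ctrl.snapshot("wrist")
for l in ["guard_knob","bar_slot","stud","bar_pivot"]:
  for r in ctrl.spot_point(p,l)[:1]: P=w(p,r["position"]);print(l,r,P,topress(P))
def bartop(p):
  r=ctrl.masks_of(p,"bar")[:1]
  for r in r:
    v,u=np.nonzero(r["mask"]);P=np.array([topress(w(p,(a,b))) for a,b in zip(u,v)])
    m=(abs(P[:,1])<6)&(P[:,2]>300);print(r["confidence"],m.sum(),np.median(P[m],0),P[m].min(0),P[m].max(0))
bartop(p)
q=ctrl.snapshot("scene")
cv2.imwrite("pics/h.png",cv2.resize(cv2.cvtColor(q["image"][70:190,270:430],cv2.COLOR_RGB2BGR),(800,600),interpolation=cv2.INTER_CUBIC))
```

```text
clock 12.83 tcp [515.89 168.33 375.63] press [  0.08 -27.48 375.63] rollrows -0.0005156930815561026 rows xyz [-0.    0.02 -0.25] F [2.12 0.23 1.22] w 21.621844119254032 Mz [ 0.  0. -1.] q7 -0.4270889330678283
guard_knob {'position': [249.9, 273.3], 'confidence': 0.95} [515.79 171.63 331.23] [ -0.52 -24.23 331.23]
bar_slot {'position': [252.1, 168.7], 'confidence': 0.74} [521.49 197.02 237.46] [  1.24   1.73 237.46]
stud {'position': [250.9, 169.1], 'confidence': 0.76} [520.58 196.54 235.86] [  0.42   1.11 235.86]
bar_pivot {'position': [250.6, 156.1], 'confidence': 0.8} [521.78 205.8  236.94] [  0.19  10.45 236.94]
0.97 1968 [ -2.48   1.25 330.49] [-12.81  -5.28 300.13] [  7.77   2.15 337.48]
```

View pics/h.png

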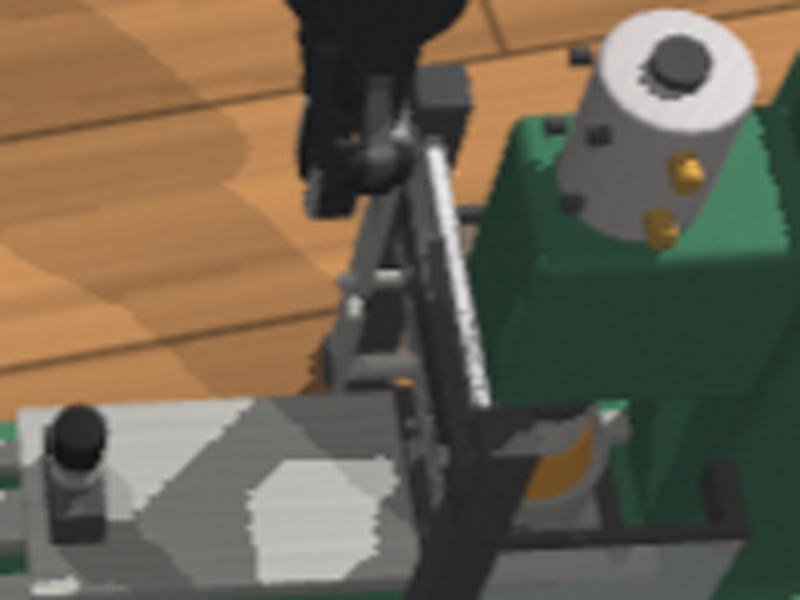

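Ball top is 96.2 mm above its start height, which makes the lift 92 mm: in the pocket. Letting go with a small opening first.

Request:
drive_tool(linear=[[0, 0, 0], [0, 0, 0], [0, 0, 0], [0, 0, 0], [0, 0, 0]], roll=[0, 0, 0, 0, 0], hand=-0.2)

```text
clock: 13.6
tool_pos: [515.3, 168.3, 374.7]
ee_rot: [3.132, -0.24, -0.001]
contact_force: [-0.8, -0.7, -0.2]
gripper_width: 34.1
```

Run:
```python
from h import *
go(0,-120,159)
p=ctrl.snapshot("wrist")
for l in ["guard_knob","bar_slot","stud","plunger_knob"]:
  for r in ctrl.spot_point(p,l)[:1]: P=w(p,r["position"]);print(l,r,P,topress(P))
```

```text
clock 13.60 tcp [515.32 168.27 374.73] press [ -0.48 -27.62 374.73] rollrows -0.00016524075213233312 rows xyz [0.03 3.69 8.63] F [-0.83 -0.7  -0.15] w 34.120464919089585 Mz [-0. -0. -1.] q7 -0.42702372606941347
guard_knob {'position': [251.0, 271.4], 'confidence': 0.75} [515.72 172.33 330.24] [ -0.7  -23.55 330.24]
stud {'position': [252.4, 171.6], 'confidence': 0.9} [520.75 196.79 245.73] [  0.55   1.39 245.73]
```

Request:
drive_tool(linear=[[0, 0, -0.3], [0, 0, -0.6], [0, 0, -0.8], [0, 0, -0.8], [0, 0, 0], [0, 0.8, 0], [0, 0.8, 0], [0, 0.8, 0], [0, 0.8, 0], [0, 0.5, 0], [0, 0, 0.8], [0, 0, 0.8], [0, 0, 0.8], [0, 0, 0.8], [0, 0, 0.8], [0, 0, 0.8], [0, 0, 0.8], [0, 0, 0.8], [0, 0, 0], [0, 0, 0]], roll=[0, 0, 0, 0, 0, 0, 0, 0, 0, 0, 0, 0, 0, 0, 0, 0, 0, 0, 0, 0])

```text
clock: 15.52
tool_pos: [501.2, 77.0, 277.2]
ee_rot: [3.131, -0.24, -0.003]
contact_force: [-0.4, 0.1, 0.7]
gripper_width: 34.0
```

Run:
```python
from h import *
go(0,-120,159)
p=ctrl.snapshot("wrist");save(p,"i")
for l in ["guard_knob","stud","plunger_knob"]:
  for r in ctrl.spot_point(p,l)[:1]: P=w(p,r["position"]);print(l,r,P,topress(P))
for r in ctrl.masks_of(p,"plunger_knob")[:1]:
    v,u=np.nonzero(r["mask"]);P=np.array([topress(w(p,(a,b))) for a,b in zip(u,v)]);m=(P[:,2]>112)&(P[:,2]<122);print(cv2.minAreaRect(P[m][:,:2].astype(np.float32)))
q=ctrl.snapshot("scene")
for r in ctrl.spot_point(q,"guard_knob")[:1]: P=w(q,r["position"]);print("scene knob",r,P,topress(P))
```

```text
clock 15.52 tcp [501.21  77.04 277.21] press [  -0.51 -119.94  277.21] rollrows 0.0013041568682530809 rows xyz [ 0.03 -0.    4.73] F [-0.38  0.09  0.65] w 33.97015773939705 Mz [-0. -0. -1.] q7 -0.22135185633070892
plunger_knob {'position': [252.2, 195.0], 'confidence': 0.88} [502.84  80.61 118.81] [   0.55 -116.17  118.81]
((0.12139177322387695, -120.99761962890625), (26.644269943237305, 27.185115814208984), 68.60867309570312)
scene knob {'position': [333.4, 103.7], 'confidence': 0.75} [523.64 163.15 321.98] [  8.53 -31.42 321.98]
```

View pics/i.png

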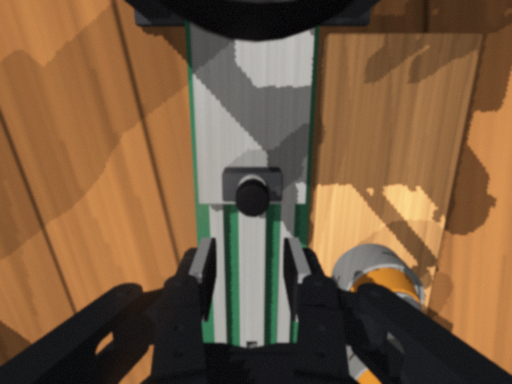

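Knob centred at (252,196), guard still hanging. Descending to grasp.

Request:
drive_tool(linear=[[0.02, 0, 0.6], [0, 0, 0.8], [0, 0, 0.8], [0, 0, 0.8], [0, 0, 0.7], [0, 0, 0.6], [0, 0, 0.4], [0, 0, 0], [0, 0, 0]], roll=[0, 0, 0, 0, 0, 0, 0, 0, 0], hand=0.2)

```text
clock: 16.62
tool_pos: [502.1, 76.8, 160.2]
ee_rot: [3.132, -0.24, -0.0]
contact_force: [0.3, 0.5, 0.1]
gripper_width: 51.3
```

Request:
drive_tool(linear=[[0, 0, 0], [0, 0, 0], [0, 0, 0], [0, 0, 0], [0, 0, 0], [0, 0, 0], [0, 0, 0], [0, 0, 0]], roll=[0, 0, 0, 0, 0, 0, 0, 0], hand=-1)

```text
clock: 17.28
tool_pos: [502.8, 76.9, 161.3]
ee_rot: [-3.131, 0.24, -0.003]
contact_force: [-0.3, -0.4, 7.2]
gripper_width: 26.3
```

Request:
drive_tool(linear=[[0, 0, -0.12], [0, 0, -0.12], [0, 0, -0.12], [0, 0, -0.1], [0, 0, 0], [0, 0, 0]], roll=[0, 0, 0, 0, 0, 0])

```text
clock: 17.78
tool_pos: [502.6, 77.0, 171.7]
ee_rot: [3.132, -0.24, 0.003]
contact_force: [6.0, -0.4, -10.2]
gripper_width: 26.5
```

Request:
drive_tool(linear=[[0, 0, -0.05], [0, 0.05, 0], [0, 0.1, 0], [0, 0.2, 0], [0, 0.2, 0], [0, 0.2, 0], [0, 0, 0]], roll=[0, 0, 0, 0, 0, 0, 0])

```text
clock: 18.37
tool_pos: [499.6, 57.4, 172.8]
ee_rot: [3.132, -0.241, 0.002]
contact_force: [6.6, -1.1, -11.3]
gripper_width: 26.3
```

Request:
drive_tool(linear=[[0, 0.15, 0], [0, 0.25, 0], [0, 0.35, 0], [0, 0.4, 0], [0, 0.4, 0], [0, 0.4, 0], [0, 0.4, 0], [0, 0.4, 0], [0, 0.35, 0], [0, 0.25, 0], [0, 0.15, 0], [0, 0, 0]], roll=[0, 0, 0, 0, 0, 0, 0, 0, 0, 0, 0, 0])

```text
clock: 19.37
tool_pos: [486.3, -29.1, 172.9]
ee_rot: [3.132, -0.241, 0.003]
contact_force: [5.7, -3.4, -11.6]
gripper_width: 26.2
```

Request:
drive_tool(linear=[[0, 0.15, 0], [0, 0.25, 0], [0, 0.35, 0], [0, 0.4, 0], [0, 0.4, 0], [0, 0.4, 0], [0, 0.4, 0], [0, 0.4, 0], [0, 0.4, 0], [0, 0.35, 0], [0, 0.25, 0], [0, 0.2, 0], [0, 0.1, 0], [0, 0.1, 0], [0, 0, 0]], roll=[0, 0, 0, 0, 0, 0, 0, 0, 0, 0, 0, 0, 0, 0, 0])

```text
clock: 20.62
tool_pos: [470.8, -130.6, 172.8]
ee_rot: [3.132, -0.24, 0.003]
contact_force: [7.0, -0.9, -11.1]
gripper_width: 26.4
```

Run:
```python
from h import *
go(0,-340,172)
q=ctrl.snapshot("top")
for l in ["plunger_knob","push_face"]:
  for r in ctrl.spot_point(q,l)[:2]: P=w(q,r["position"]);print(l,r,P,topress(P))
```

```text
clock 20.62 tcp [ 470.76 -130.61  172.84] press [   1.03 -329.8   172.84] rollrows 0.003306820728310729 rows xyz [-0.04  0.41  0.03] F [  7.    -0.95 -11.07] w 26.368253197714065 Mz [ 0. -0. -1.] q7 0.31964304094984197
push_face {'position': [308.1, 239.0], 'confidence': 0.65} [481.05 -93.08 291.67] [   5.49 -291.15  291.67]
```

Request:
drive_tool(linear=[[0, 0.1, 0], [0, 0.1, 0], [0, 0.1, 0], [0, 0.08, 0], [0, 0, 0]], roll=[0, 0, 0, 0, 0])

```text
clock: 21.18
tool_pos: [469.4, -139.8, 172.8]
ee_rot: [-3.132, 0.239, -0.003]
contact_force: [6.3, -0.0, -11.3]
gripper_width: 26.4
```

Request:
drive_tool(linear=[[0, 0.08, 0], [0, 0.04, 0], [0, 0, 0]], roll=[0, 0, 0])

```text
clock: 21.43
tool_pos: [469.2, -141.3, 172.7]
ee_rot: [-3.131, 0.238, -0.002]
contact_force: [6.5, 5.3, -12.0]
gripper_width: 26.2
```

Request:
drive_tool(linear=[[0, 0, 0.1], [0, 0, 0.1], [0, 0, 0.1], [0, 0, 0.1], [0, 0, 0.04], [0, 0, 0]], roll=[0, 0, 0, 0, 0, 0])

```text
clock: 21.93
tool_pos: [469.2, -141.3, 161.8]
ee_rot: [-3.131, 0.237, -0.002]
contact_force: [5.1, 4.3, -6.8]
gripper_width: 25.9
```

Request:
drive_tool(linear=[[0, 0, 0], [0, 0, 0], [0, 0, 0], [0, 0, 0], [0, 0, 0]], roll=[0, 0, 0, 0, 0], hand=0.2)

```text
clock: 22.35
tool_pos: [467.9, -143.2, 162.0]
ee_rot: [-3.132, 0.241, 0.0]
contact_force: [-0.6, -1.1, 0.1]
gripper_width: 51.2
```

Request:
drive_tool(linear=[[0, 0, -0.8], [0, 0, -0.8], [0, 0, -0.8], [0, 0, -0.8], [0, 0, -0.8], [0, 0, 0]], roll=[0, 0, 0, 0, 0, 0], hand=-1)

```text
clock: 22.85
tool_pos: [469.4, -143.9, 265.2]
ee_rot: [-3.132, 0.241, -0.008]
contact_force: [0.6, -0.8, 0.1]
gripper_width: 0.1
```

Run:
```python
from h import *
go(-70,-115,260)
ims=[]
for c in("wrist","top","scene"):
  q=ctrl.snapshot(c);ims.append(q["image"])
  for l in ["plunger_knob","guard_knob","nest"]:
    for r in ctrl.spot_point(q,l)[:1]: P=w(q,r["position"]);print(c,l,r,P,topress(P))
  for r in ctrl.masks_of(q,"plunger_knob")[:1]:
    v,u=np.nonzero(r["mask"]);P=np.array([topress(w(q,(a,b))) for a,b in zip(u,v)]);m=(P[:,2]>100)&(P[:,2]<135);print(np.median(P[m],0),cv2.minAreaRect(P[m][:,:2].astype(np.float32)))
  for r in ctrl.masks_of(q,"buffer")[:4]:
    v,u=np.nonzero(r["mask"]);P=np.array([topress(w(q,(a,b))) for a,b in zip(u,v)]);t=P[:,2]>np.percentile(P[:,2],97)-4
    print(c,"buf",r["confidence"],np.median(P[t],0),t.sum())
cv2.imwrite("pics/j.png",cv2.resize(cv2.cvtColor(np.hstack(ims[1:]),cv2.COLOR_RGB2BGR),(800,300)))
```

```text
clock 22.85 tcp [ 469.37 -143.87  265.18] press [   1.68 -343.12  265.18] rollrows -0.010098035285874376 rows xyz [-2.87 -9.12  0.2 ] F [ 0.6  -0.75  0.06] w 0.14195092965962577 Mz [ 0.01 -0.   -1.  ] q7 0.23784729010985486
wrist plunger_knob {'position': [248.3, 198.9], 'confidence': 0.83} [ 469.17 -139.15  118.85] [   0.77 -338.49  118.85]
[   0.54 -339.18  117.58] ((0.5092325210571289, -341.3762512207031), (27.039567947387695, 26.741165161132812), 12.118186950683594)
wrist buf 0.91 [ 128.38 -232.61  114.76] 4621
wrist buf 0.79 [ 146.86 -344.25  114.72] 2972
wrist buf 0.52 [ 101.7  -287.13   42.85] 15663
top plunger_knob {'position': [321.2, 242.0], 'confidence': 0.41} [ 478.19 -108.77  345.5 ] [   5.05 -307.09  345.5 ]
top guard_knob {'position': [164.6, 221.6], 'confidence': 0.73} [520.48 168.98 329.63] [  4.52 -26.14 329.63]
top nest {'position': [228.0, 226.4], 'confidence': 0.82} [506.52  75.9  117.33] [   4.9  -120.26  117.33]
top buf 0.84 [   2.37 -118.64  117.92] 265
top buf 0.84 [ 148.02 -346.    114.43] 269
top buf 0.65 [ 129.2  -233.4   114.32] 282
scene plunger_knob {'position': [193.2, 164.4], 'confidence': 0.48} [ 481.98 -145.47  112.91] [  14.39 -342.78  112.91]
scene guard_knob {'position': [331.7, 104.3], 'confidence': 0.59} [524.02 159.49 321.46] [  9.47 -34.98 321.46]
scene nest {'position': [286.0, 166.7], 'confidence': 0.74} [531.09  72.98 106.64] [  29.64 -119.4   106.64]
[   5.36 -337.57  114.62] ((2.0895118713378906, -337.9295654296875), (28.185054779052734, 26.371700286865234), 32.779449462890625)
scene buf 0.67 [ 132.89 -228.25  113.56] 258
scene buf 0.65 [   5.33 -111.84  116.87] 200
scene buf 0.62 [182.4   95.92  75.35] 332
scene buf 0.58 [ 151.6  -342.7   113.57] 255
```

View pics/j.png

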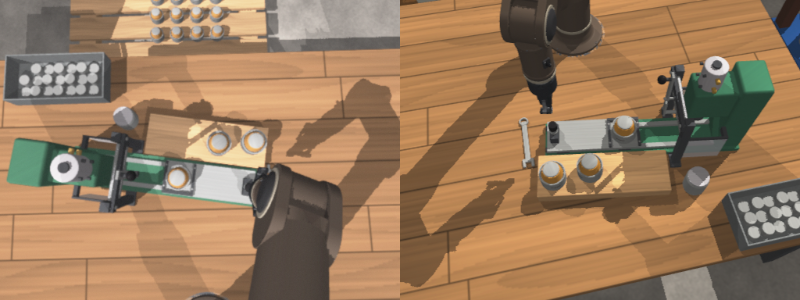

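Run:
```python
from h import *
for c in("top","scene"):
  q=ctrl.snapshot(c);D=q["depth"]
  v,u=np.nonzero(D>0);K=np.array(q["intrinsics"]);T=np.array(q["cam_to_world"])
  X=np.linalg.inv(K)@np.vstack([u,v,np.ones_like(u)])*D[v,u];P=(T[:3,:3]@X).T+T[:3,3]
  x,y=topress(P[:,:2].T.reshape(2,-1)) if 0 else ((np.cos(YAW)*(P[:,0]-O[0])+np.sin(YAW)*(P[:,1]-O[1])),(-np.sin(YAW)*(P[:,0]-O[0])+np.cos(YAW)*(P[:,1]-O[1])))
  for a in range(-400,0,40):
    m=(abs(y-a)<5)&(x>40)&(x<240)
    on=m&(P[:,2]>30)&(P[:,2]<52); off=m&(P[:,2]<20)
    print(c,a,"plank x",np.sort(x[on])[[1,-2]],"z",np.median(P[on,2]), "table",np.sort(x[off])[:3] if off.sum() else "")
  for r in ctrl.masks_of(q,"plank")[:1]:
    pix=set(zip(*np.nonzero(r["mask"])));k=np.array([(b,a_) in pix for a_,b in zip(u,v)])&(P[:,2]>30)&(P[:,2]<52)
    print(c,cv2.minAreaRect(np.c_[x[k],y[k]].astype(np.float32)))
```

```text
top -400 plank x [ 90.35 195.42] z 40.27322934695201 table [ 84.75 137.42 215.79]
top -360 plank x [ 40.72 206.8 ] z 42.66299683840373 table [56.4  56.81 57.03]
top -320 plank x [ 40.86 204.72] z 42.84134965733949 table [56.66 56.98 57.3 ]
top -280 plank x [ 41.06 204.96] z 42.48433856683641 table [57.12 57.61 57.77]
top -240 plank x [ 41.22 205.06] z 43.08584276862456 table [57.31 57.76 58.01]
top -200 plank x [ 41.08 205.87] z 42.77172865482237 table [55.88 57.56 57.85]
top -160 plank x [ 41.26 206.21] z 42.72427717039574 table [55.77 58.11 58.49]
top -120 plank x [ 44.01 206.5 ] z 42.355606323703626 table [55.59 55.99 56.3 ]
top -80 plank x [ 41.63 206.57] z 42.713719238408885 table [55.82 56.1  56.46]
top -40 plank x [ 68.62 204.68] z 42.69646308968345 table [47.98 48.24 48.61]
top ((137.19610595703125, -191.47119140625), (409.8887634277344, 140.1401824951172), 89.98095703125)Traceback (most recent call last):
  File "<stdin>", line 10, in <module>
IndexError: index 1 is out of bounds for axis 0 with size 0
```

Request:
drive_tool(linear=[[-0.35, -0.76, 0], [-0.35, -0.76, 0], [-0.35, -0.76, 0], [-0.35, -0.76, 0], [-0.35, -0.76, 0], [-0.35, -0.76, 0], [-0.35, -0.76, 0], [-0.35, -0.76, 0], [-0.35, -0.76, 0], [-0.35, -0.76, 0], [-0.35, -0.76, 0], [-0.35, -0.76, 0], [0, 0, 0]], roll=[0, 0, 0, 0, 0, 0, 0, 0, 0, 0, 0, 0, 0], hand=0.15)

```text
clock: 24.98
tool_pos: [398.2, 101.7, 261.8]
ee_rot: [-3.132, 0.233, 0.0]
contact_force: [-1.3, 0.2, -0.9]
gripper_width: 49.2
```

Request:
drive_tool(linear=[[0, 0, 0], [0, 0, 0], [0, 0, 0], [0, 0, 0], [0, 0, 0], [0, 0, 0], [0, 0, 0], [0, 0, 0], [0, 0, 0], [0, 0, 0], [0, 0, 0], [0, 0, 0], [0, 0, 0], [0, 0, 0], [0, 0, 0], [0, 0, 0], [0, 0, 0], [0, 0, 0], [0, 0, 0], [0, 0, 0]], roll=[-1, -1, -1, -1, -1, -1, -1, -1, -1, -1, -1, -1, -1, -1, -1, -1, -1, -1, -1, -1])

```text
clock: 26.65
tool_pos: [399.2, 97.8, 261.9]
ee_rot: [2.551, 1.833, 0.0]
contact_force: [-0.6, 0.3, -0.0]
gripper_width: 49.3
```

Request:
drive_tool(linear=[[0, 0, 0], [0, 0, 0], [0, 0, 0], [0, 0, 0]], roll=[-1, -1, -0.5, 0])

```text
clock: 26.98
tool_pos: [399.2, 97.8, 261.9]
ee_rot: [2.383, 2.046, 0.0]
contact_force: [-0.2, 0.3, -0.1]
gripper_width: 49.1
```

Run:
```python
from h import *
go(-100,-115,134)
for c in("top","wrist"):
  q=ctrl.snapshot(c)
  for r in ctrl.masks_of(q,"buffer")[:3]:
    v,u=np.nonzero(r["mask"]);P=np.array([topress(w(q,(a,b))) for a,b in zip(u,v)]);t=P[:,2]>np.percentile(P[:,2],97)-4
    print(c,"buf",r["confidence"],np.median(P[t],0),cv2.minAreaRect(P[t][:,:2].astype(np.float32)))
```

```text
clock 26.98 tcp [399.21  97.8  261.85] press [-104.49 -114.97  261.85] rollrows 22.516419091693155 rows xyz [-0.    0.18  5.11] F [-0.16  0.27 -0.14] w 49.125904790587235 Mz [ 0. -0. -1.] q7 1.1035461690180053
top buf 0.97 [   2.5  -118.23  117.55] ((2.9267120361328125, -148.5404052734375), (46.355926513671875, 108.20217895507812), 1.472474455833435)
top buf 0.9 [ 129.35 -232.84  114.48] ((89.45768737792969, -230.0228271484375), (47.454627990722656, 127.45287322998047), 86.11105346679688)
top buf 0.83 [ 147.83 -346.35  114.42] ((103.97853088378906, -278.0020751953125), (46.87346267700195, 210.4632568359375), 32.63862609863281)
wrist buf 0.95 [  -1.51 -116.65  117.74] ((-77.21186065673828, -127.46475219726562), (199.39517211914062, 48.28777313232422), 7.1041975021362305)
wrist buf 0.85 [  92.21 -239.36   87.05] ((-6.4441375732421875, -189.67855834960938), (23.535228729248047, 249.4377899169922), 62.276939392089844)
wrist buf 0.5 [-66.28  37.62 178.33] ((-99.86917877197266, -54.331787109375), (233.37167358398438, 87.19917297363281), 63.56941223144531)
```

Request:
drive_tool(linear=[[-0.05, 0, 0.8], [0, 0, 0.8], [0, 0, 0.8], [0, 0, 0.8], [0, 0, 0.8], [0, 0, 0.7], [0, 0, 0.4], [0, 0, 0], [0, 0.4, 0], [0, 0.4, 0], [0, 0.4, 0], [0, 0.4, 0], [0, 0.3, 0], [0, 0, 0]], roll=[0, 0, 0, 0, 0, 0, 0, 0, 0, 0, 0, 0, 0, 0])

```text
clock: 28.35
tool_pos: [448.1, 89.5, 134.8]
ee_rot: [2.385, 2.043, 0.003]
contact_force: [-1.0, 0.4, 0.6]
gripper_width: 49.1
```

Run:
```python
from h import *
go(95,-116,134)
q=ctrl.snapshot("wrist");save(q,"k")
```

```text
clock 28.35 tcp [448.13  89.54 134.82] press [ -54.88 -115.68  134.82] rollrows 22.485145509259905 rows xyz [-0.01  6.    0.05] F [-1.02  0.38  0.63] w 49.081264593891035 Mz [ 0.  0. -1.] q7 1.304167739483318
```

View pics/k.png

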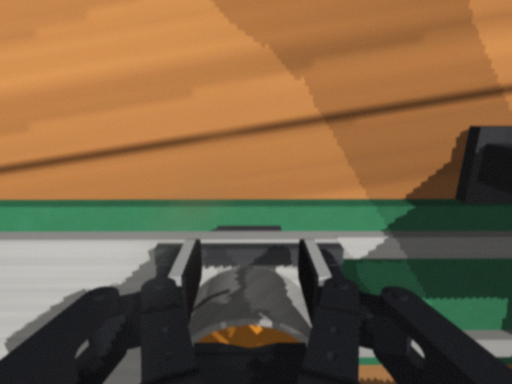

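Buffer (250,300) is centred between the two fingers. Pushing slowly.

Request:
drive_tool(linear=[[0, 0.1, 0], [0, 0.1, 0], [0, 0.1, 0], [0, 0.1, 0], [0, 0.1, 0], [0, 0.15, 0], [0, 0.15, 0], [0, 0.15, 0], [0, 0.15, 0], [0, 0.15, 0], [0, 0.15, 0], [0, 0.15, 0], [0, 0.15, 0], [0, 0.15, 0]], roll=[0, 0, 0, 0, 0, 0, 0, 0, 0, 0, 0, 0, 0, 0])

```text
clock: 29.57
tool_pos: [489.9, 83.0, 134.0]
ee_rot: [-2.382, -2.044, 0.005]
contact_force: [-8.3, 0.7, 6.2]
gripper_width: 49.2
```

```bash
cat > b.py <<'E'
from h import *
go(95,-116,134)
for c in("top","scene"):
  q=ctrl.snapshot(c)
  for r in ctrl.masks_of(q,"buffer")[:4]:
    v,u=np.nonzero(r["mask"]);P=np.array([topress(w(q,(a,b))) for a,b in zip(u,v)]);t=P[:,2]>np.percentile(P[:,2],97)-4
    print(c,"buf",r["confidence"],np.median(P[t],0))
  for r in ctrl.spot_point(q,"guard_knob")[:1]: print("knob",topress(w(q,r["position"])))
cv2.imwrite("pics/l%d.png"%(10*ctrl.get_state()["clock"]),cv2.resize(cv2.cvtColor(q["image"],cv2.COLOR_RGB2BGR),(800,600)))
E
python3 b.py
```

```text
clock 29.57 tcp [489.91  82.99 133.97] press [ -12.59 -115.78  133.97] rollrows 22.5082083575515 rows xyz [-0.01  4.3  -0.02] F [-8.27  0.68  6.21] w 49.15584706798108 Mz [-0.  0. -1.] q7 1.351962724976814
top buf 0.87 [ 147.77 -346.47  114.19]
top buf 0.7 [  39.03 -135.39  116.5 ]
top buf 0.65 [  -4.52 -443.57    8.35]
top buf 0.57 [ 128.82 -233.75  114.37]
knob [  3.25 -30.34 330.17]
scene buf 0.92 [ 151.15 -342.67  113.37]
scene buf 0.79 [  33.02 -114.19  116.65]
scene buf 0.72 [ 133.65 -228.37  113.79]
knob [ 11.06 -32.48 321.38]
```

Request:
drive_tool(linear=[[0, 0.15, 0], [0, 0.15, 0], [0, 0.15, 0], [0, 0.15, 0], [0, 0.15, 0], [0, 0.15, 0], [0, 0.15, 0], [0, 0.15, 0], [0, 0.15, 0], [0, 0.15, 0], [0, 0.15, 0], [0, 0.15, 0], [0, 0.15, 0], [0, 0.15, 0]], roll=[0, 0, 0, 0, 0, 0, 0, 0, 0, 0, 0, 0, 0, 0])

```text
clock: 31.03
tool_pos: [543.8, 74.7, 134.1]
ee_rot: [2.385, 2.045, -0.0]
contact_force: [-2.4, -0.1, -1.7]
gripper_width: 49.3
```

```bash
python3 b.py; ls pics|tail -2
```

```text
clock 31.03 tcp [543.84  74.65 134.1 ] press [  41.98 -115.8   134.1 ] rollrows 22.499588425461464 rows xyz [-0.01  2.12  0.  ] F [-2.41 -0.11 -1.71] w 49.29277007824976 Mz [ 0. -0. -1.] q7 1.3937886715279086
top buf 0.97 [ 128.24 -232.7   114.32]
top buf 0.6 [ 147.93 -345.97  114.31]
knob [ -0.65 -32.16 331.21]
scene buf 0.86 [ 151.12 -342.49  113.4 ]
scene buf 0.75 [  86.75 -114.51  115.43]
knob [  7.27 -36.38 321.68]
l298.png
l313.png
```

Request:
drive_tool(linear=[[0, 0.15, 0], [0, 0.15, 0], [0, 0.15, 0], [0, 0.15, 0], [0, 0.15, 0], [0, 0.15, 0], [0, 0.15, 0], [0, 0.15, 0], [0, 0.15, 0], [0, 0.15, 0], [0, 0.15, 0], [0, 0.15, 0], [0, 0.1, 0], [0, 0.06, 0], [0, 0, 0]], roll=[0, 0, 0, 0, 0, 0, 0, 0, 0, 0, 0, 0, 0, 0, 0])

```text
clock: 32.58
tool_pos: [592.2, 67.2, 134.3]
ee_rot: [2.385, 2.045, 0.0]
contact_force: [-1.6, 1.1, -1.5]
gripper_width: 49.1
```

Request:
drive_tool(linear=[[0, -0.2, 0], [0, -0.5, 0], [0, -0.8, 0], [0, -0.8, 0], [0, -0.8, 0], [0, -0.6, -0.4], [0, -0.4, -0.8], [0, -0.4, -0.8], [0, -0.4, -0.8], [0, 0, -0.8], [0, 0, 0]], roll=[0, 0, 0, 0, 0, 0, 0, 0, 0, 0, 0])

```text
clock: 33.5
tool_pos: [472.2, 86.4, 228.3]
ee_rot: [2.383, 2.044, 0.011]
contact_force: [0.4, 0.1, 0.6]
gripper_width: 49.2
```

```bash
python3 b.py; ls pics|tail -1
python3 - <<'E'
from h import *
q=ctrl.snapshot("wrist")
for l in ("plunger_knob",):
  for c in ("wrist","scene","top"):
    q=ctrl.snapshot(c)
    for r in ctrl.spot_point(q,l)[:1]: print(c,l,r,topress(w(q,r["position"])))
E
```

```text
clock 33.50 tcp [472.22  86.45 228.26] press [ -30.6  -115.06  228.26] rollrows 22.503142609887867 rows xyz [-0.05  5.    3.8 ] F [0.35 0.08 0.56] w 49.19721710703117 Mz [ 0.01  0.   -1.  ] q7 1.257230851146688
top buf 0.85 [ 131.19 -117.53  114.33]
top buf 0.77 [ 147.85 -346.85  114.23]
top buf 0.7 [ 127.98 -233.2   114.61]
knob [  1.35 -35.29 328.46]
scene buf 0.96 [ 150.74 -342.57  113.69]
scene buf 0.65 [ 134.69 -113.81  113.9 ]
scene buf 0.6 [ 131.79 -228.87  113.23]
knob [ 10.16 -25.99 324.42]
l338.png
scene plunger_knob {'position': [193.9, 164.5], 'confidence': 0.5} [  18.57 -340.33  119.45]
top plunger_knob {'position': [319.0, 240.7], 'confidence': 0.69} [  -0.9  -340.52  118.41]
```

View pics/l338.png

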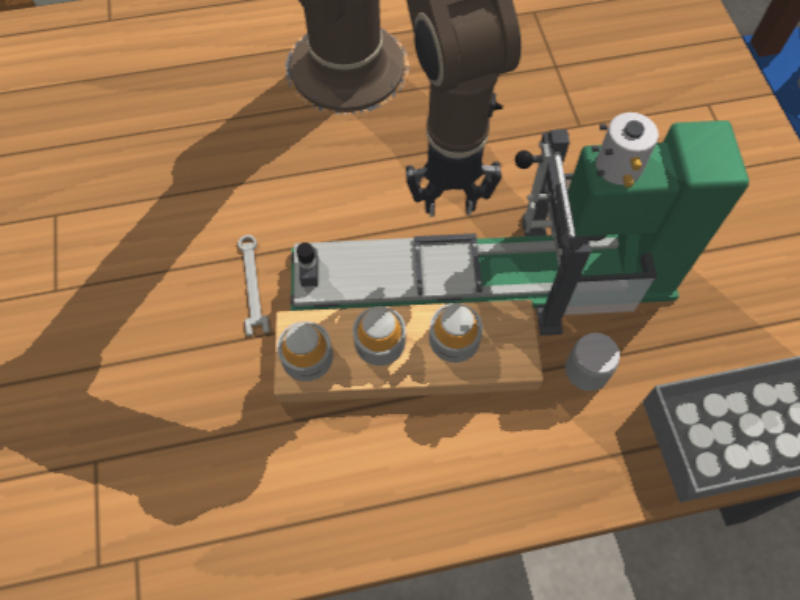

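The buffer stands upright at (457,335) on the plank. The guard hangs with its knob at (525,160), the plate is out, and the tool is clear of everything.

```bash
python3 -c "
from workcell import ctrl
print(ctrl.hand_in())"
```

```text
the job is handed in; nothing more can be done
None
```

The press is cleared and I handed the job in at about 34 s of the 67 s allowed. The hand-in gives no verdict.

**What I did:** I lifted the guard by its ball knob and swung the bar upright. I then lowered it onto the stud and let go. Next I pulled the plunger, drew the plate to its end stop and let the plunger drop. Finally I pushed the buffer sideways onto the plank with the two fingers held open as a cradle.

**Last checks:**
- **Guard:** measured at about 92 mm lift, just before I let go. In the last images it still hangs, with its knob at that height.
- **Plate and plunger:** the plunger knob is 220 mm from where it started and its top is at about 118 mm. That fits the plunger being home in the outer hole.
- **Buffer:** upright, with its top at 114 mm, which is the plank height plus 72 mm. It is 4–6 mm from the plank's middle line and about 74 mm from its middle lengthwise.
- **Left alone:** the two other buffers are within about 2 mm of where I first measured them from above in the press frame. The spanner and tin look unmoved in the last picture, but I did not measure them.
- **Robot:** the force reading was near zero and the tool was clear of everything.

**Disagreements between readings:**
- The scene camera put the knob and buffer a few millimetres further to press +x than the top camera did.
- A few low-confidence network results were wrong, and I ignored them.

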